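Pin the wax rack's retaining bar shut

TASK

Swing the wax rack's retaining bar fully closed over the wax bars so that its eye sits in the fork, then take the headed pin from its wooden block and push it down through the fork and the eye until the head is fully seated on the fork. Leave the pin there, and leave the wax bars in their slots and the other things on the shelf as they are.

Things in the scene. Friction and masses are not known exactly. Their poses are not given: they have to be found in the camera images.
- rack: Birch wax rack fixed to the shelf, base 128 x 284 x 10 mm; origin at the centre of its underside, z up. Three slots along x hold the wax bars. A hinge post (y +100 mm) carries the retaining bar; at the -y end an aluminium fork: two level plates 46 x 54 x 12 mm (tops at z 60 and 88 mm, 16 mm gap), joined at their -y end by an upright as high as the upper plate.
- gate (a joint): Hinge angle (rad) of the level steel retaining bar: 0 = fully closed (at its stop, eye in line with the fork holes), up to 1.2 = open towards the rack's -x side; closing is counter-clockwise from above. Stays where left (0.12 N m friction). Bar 22 mm wide, faces at z 62 and 74 mm, its end a 40 x 44 mm eye with an 18.5 mm hole 200 mm from the hinge axis.
- gate_hinge (a point): Point on the retaining bar's hinge axis (62 mm above the shelf, the bar's underside), fixed on the rack.
- gate_knob (a point): Centre of the top end of the upright round aluminium knob on the retaining bar: diameter 18 mm, 42 mm tall (from 74 to 116 mm above the shelf), 100 mm from the hinge axis. Axes turn with the bar; -y points along the bar from the hinge to the eye.
- fork_top (a point): Centre of the fork hole's mouth in the upper plate's top face, 88 mm above the shelf, axes as the rack's. The vertical hole goes through both plates, 18.5 mm wide, 2 mm chamfers, free room below. Two spring balls in the lower plate (54 mm above the shelf) grip the shank: the last 30 mm must be pushed with about 5 to 12 N.
- pin: Steel headed pin, 100 mm long, 0.16 kg; origin at the centre of its foot, z along the shank to the head. Shank diameter 16 mm, 60 mm long, with a 6 mm taper at the foot; then a flange of diameter 36 x 5 mm; then a round grip head of diameter 30 mm, 35 mm tall. At the start it stands in the wooden block, foot 8 mm above the shelf.
- pin_seat (a point): On the pin's axis, at the underside of its flange, 60 mm above the foot; rests on point fork_top when seated.
- pin_head (a point): On the pin's axis, 87 mm above the foot: a good height to grip the head (22 mm above the flange's top, 13 mm below the head's top).
- pin_block: Birch block 70 x 70 x 50 mm fixed to the shelf, with a vertical hole 18 mm wide and 42 mm deep that holds the pin; origin at the centre of its underside.
- wax0: Wax bar 100 x 20 x 40 mm (x, y, z) standing on edge in the rack's slot at rack y -32 mm, its underside 10 mm and its top 50 mm above the shelf; origin at the centre of its underside.
- wax1: Wax bar 100 x 20 x 40 mm (x, y, z) standing on edge in the rack's slot at rack y 0 mm, its underside 10 mm and its top 50 mm above the shelf; origin at the centre of its underside.
- wax2: Wax bar 100 x 20 x 40 mm (x, y, z) standing on edge in the rack's slot at rack y 32 mm, its underside 10 mm and its top 50 mm above the shelf; origin at the centre of its underside.
- lunch_box: Closed stainless steel lunch box, 124 x 179 x 61 mm, loose; origin at the centre of its underside.
- carabiner: Silver carabiner lying flat, 105 x 60 x 10 mm, loose; origin at the centre of its underside.
- brush: Birch boot brush, 45 x 150 x 40 mm, stiff bristles down, loose; origin at the centre of its underside.
- scraper: Yellow plastic ice scraper lying flat, 80 x 110 x 16 mm (blade along y, handle to -x), loose; origin on its underside.
Not all that is in view belongs to the job. Of the things shaped like the pin, the steel one is meant.

How it is judged:
At the end, for the whole second after the job is handed in: Bar closed (gate under 0.03 rad); pin upright (tilt under 0.1 rad) through fork and eye, pin_seat within 4 mm sideways and 3 mm in height of fork_top, at rest (under 0.02 m/s); each wax bar within 20 mm and each other loose thing within 30 mm of its start (value of joint gate below 0.03 rad and horizontal distance between pin_seat and fork_top below 0.004 m and z of pin_seat in the frame of fork_top between -0.003 and 0.003 m and angle between pin's own z axis and vertical below 0.1 rad and linear speed of pin below 0.02 m/s and distance of each of wax0, wax1, wax2 from where it was at the start of the episode below 0.02 m and distance of each of lunch_box, carabiner, brush, scraper from where it was at the start of the episode below 0.03 m); the robot touches nothing.
It fails at once if a wax bar is moved by more than 20 mm (distance of any of wax0, wax1, wax2 from where it was at the start of the episode above 0.02 m).
It fails at once if the lunch box, carabiner, brush or scraper is moved by more than 30 mm (distance of any of lunch_box, carabiner, brush, scraper from where it was at the start of the episode above 0.03 m).
It also fails if it takes over 58 s, if anything falls off the work surface, if the arm or the gripper's body presses on something with over 40 N, if the wrist force passes 120 N, or if a joint passes its speed limit or range.

ROBOT

A 7-joint arm with a two-finger parallel gripper is mounted at the origin on the work surface. World frame = base frame: x ahead of the robot, y to its left, z up, the work surface at z = 0. Lengths are in m, angles in rad, forces in N, time in s.
With the tool pointing down it reaches from about 0.425 to 0.925 m from the base axis. Payload 6.8 kg.
Tool frame: the origin (TCP) lies at the very end of the fingers, on their centre line; the grasp point (between the pads) lies 19 mm behind it; z points along the fingers, y is the line along which they close (so a half turn about z gives the same grasp; the last joint's range is limited). The gripper opens to 88 mm and grips with 3 to 60 N. Pads are 20 mm wide; open, the fingers measure 115 mm over their backs; the gripper's body (75 mm by 178 mm) begins 61 mm behind the grasp point.
Start: joints at [1.172, 0.477, 0.022, 1.555, -0.011, 1.109, -0.083], TCP at [0.194, -0.647, 0.223] pointing down, gripper open.
Joint ranges: [-2.96, 2.96], [-0.34, 2.1], [-1.41, 1.46], [0.24, 2.44], [-1.37, 4.51], [0.17, 1.92], [-2.96, 2.96]. Speed limits (rad/s): [2.39, 2.39, 3.14, 3.14, 3.14, 3.14, 3.14].

INTERFACE

Orientations are given as a unit quaternion [w, x, y, z].
In Python, from bench import manip gives the robot as it stands.
- The arm moves only by the tool carry_out, never from a script. Its argument "motion" is a list of rows, each an object with "slide": the shift along the world's x, y, z in m, a list of three; "delta_rot": the turn, a rotation vector about the world's x, y, z in rad, a list of three; "fingers": the gripper command: -1 is fully open, 1 is shut, values between are in proportion. In form: [{"slide": [x, y, z], "delta_rot": [ax, ay, az], "fingers": fingers}, ...]. A call has 1 to 10 rows; each row is the pose to reach, as a shift and turn from the pose commanded when the call began; what a row does not reach only later rows make up. A row lasts 1/12 s, in which the tool goes at most 41.7 mm and 7.16 degrees, less where a joint would pass 70% of its speed; a pose out of reach is approached as far as the arm can. A call with a gripper value outside its range is refused whole. The fingers move at their own pace and stop on an object; "squeeze" is the grip in N (left out, the last holds). Time passes only in rows, so rows that repeat a pose let the fingers close. It gives the time, the measured TCP pose, the force, the opening and the grip force at its end, in the units of the state.
- manip.get_obs(): the state, without advancing time (a new reading comes with each control period).
- manip.snapshot(name): name is "side" or "top" or "wrist"; returns (picture, depth): 400x640x3 uint8, red, green, blue; 400x640 float32, m along the optical axis (not along the pixel's ray), 0 where there is no reading.
- manip.get_calibration(name): a dict with "fx", "fy", "cx", "cy" (pixels), "camera_from_world" (4x4, takes a point from world to camera coordinates). Camera axes: x right, y up, looking along -z (the intrinsics and any distortion apply to the point x, -y, -z); pixel columns grow to the right and rows downward; lengths in m; the calibration is good to about 2 mm. A picture is of the moment at which its call begins: read the wrist's pose just before it. get_calibration takes no time and is no camera call; for the wrist camera it gives the pose at the moment of the call.
- manip.sign_off(): hands the job in; it is judged then, once.
The state is a dict: "time": time; "joint_positions": joint angles; "qvel": joint speeds; "effort": joint torques, N m; "tool_pos": TCP position; "tool_rot": TCP orientation; "wrist_force": force on the tool from outside, world axes, zero at the start; "torque": the same for the moment, N m; "finger_gap": opening from 0.0 (shut) to 1.0 (fully open); "finger_force": force on a finger pad.
Only numpy, scipy, OpenCV 4.12 (cv2) and the standard library are available. Lean on these libraries where they do the work, as an engineer would, in place of code of your own. Each camera call takes 0.05 s, during which the arm holds its last target. There are 200 camera calls.

## Working session

There is one attempt and no reset: what is moved stays moved. The work goes in short steps, Python scripts to look and compute and a tool call to move; the robot and the scene stay as the last step left them, time stands still between calls to the robot, and variables do not carry over. Pictures are saved under pics/ and viewed, at most 13 in all, crops included, and the job is handed in when it is done.

Besides the shell and the picture viewer there is one more tool, called after "Request:" as name(argument=value, ...) on one line, values as JSON. carry_out: Moves the arm, as the interface text tells. Its arguments: {"type":"object","properties":{"motion":{"type":"array","items":{"type":"object","properties":{"slide":{"type":"array","items":{"type":"number"}},"delta_rot":{"type":"array","items":{"type":"number"}},"fingers":{"type":"number"}}}},"squeeze":{"type":"number"}},"required":["motion"]}

```bash
mkdir -p pics; cat > h.py <<'E'
import numpy as np, cv2
from bench import manip
def cal(n):
    c=manip.get_calibration(n); return c
def ray(c,u,v,z):
    T=np.linalg.inv(np.array(c["camera_from_world"])); d=np.array([(u-c["cx"])/c["fx"],-(v-c["cy"])/c["fy"],-1.])
    d=T[:3,:3]@d; o=T[:3,3]; return o+d*(z-o[2])/d[2]
def pts(c,dep):
    T=np.linalg.inv(np.array(c["camera_from_world"])); v,u=np.mgrid[:dep.shape[0],:dep.shape[1]]
    p=np.stack([(u-c["cx"])/c["fx"]*dep,-(v-c["cy"])/c["fy"]*dep,-dep],-1); return p@T[:3,:3].T+T[:3,3]
def proj(c,p):
    q=np.array(c["camera_from_world"])@np.append(p,1); return c["cx"]+c["fx"]*q[0]/-q[2], c["cy"]-c["fy"]*q[1]/-q[2]
def snap(n,f):
    c=cal(n); im,d=manip.snapshot(n); cv2.imwrite(f"pics/{f}.png",im[:,:,::-1]); np.savez(f"{f}.npz",d=d,im=im); return c,im,d
E
python3 - <<'E'
from h import *
for n in("top","side"):
    c,im,d=snap(n,n+"0"); print(c)
print(manip.get_obs())
E
```

```text
{'fx': 423.7232337041027, 'fy': 423.7232337041027, 'cx': 317.05804911908723, 'cy': 201.89866195031442, 'camera_from_world': array([[-0.00284747, -0.99998105, -0.00545738,  0.09348632],
       [ 0.99624692, -0.00330887,  0.0864935 , -0.58854888],
       [-0.08650992, -0.00519061,  0.99623747, -1.09538272],
       [ 0.        ,  0.        ,  0.        ,  1.        ]])}
{'fx': 416.69306245709214, 'fy': 416.69306245709214, 'cx': 325.1302540179399, 'cy': 203.58731163941763, 'camera_from_world': array([[ 0.93429974, -0.35641612, -0.0071793 , -0.50522409],
       [ 0.25246632,  0.64732181,  0.71919067, -0.29001361],
       [-0.25168383, -0.67375219,  0.69477567, -0.91025027],
       [ 0.        ,  0.        ,  0.        ,  1.        ]])}
{'time': 0.1, 'joint_positions': array([ 1.17189038,  0.4777495 ,  0.02232692,  1.55629634, -0.01152304,
        1.10928993, -0.08308558]), 'qvel': array([-0.00107121, -0.00209177,  0.00093416, -0.00339331, -0.00026839,
       -0.00307065,  0.00038851]), 'effort': array([ 5.88210271e-03, -5.84086883e+01,  1.54063996e+00, -2.73312467e+01,
       -5.42147155e-02,  1.31015442e-02,  5.68107839e-05]), 'tool_pos': array([ 0.19339748, -0.64615986,  0.22178088]), 'tool_rot': array([-7.91551601e-04,  9.89444471e-01,  1.44910272e-01, -1.61326820e-04]), 'wrist_force': array([-0.40029431,  0.59487578,  0.97073813]), 'torque': array([ 0.02076095,  0.04107009, -0.0167165 ]), 'finger_force': 0.0, 'finger_gap': 0.9996540926912595}
```

View pics/top0.png

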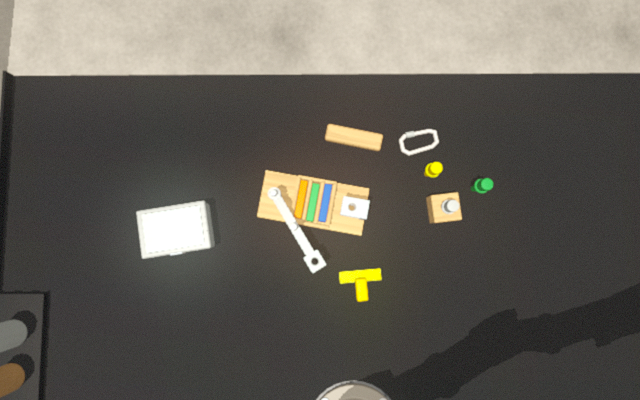

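View pics/side0.png

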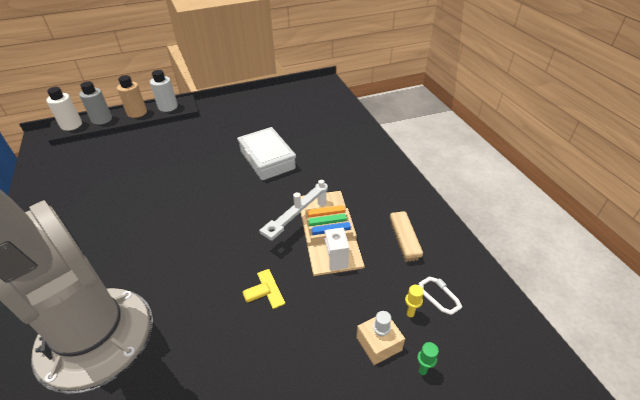

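Top view: the retaining bar runs from the hinge at (273,192) to the eye at (314,262), and the fork hole is at (352,207). 

Things that could be taken for the pin: 
- grey/steel in the block, top (451,206), side (383,322)
- yellow, top (434,169)
- green, top (484,185)

I choose the steel one in the wooden block and will check it in a close crop.

```bash
python3 - <<'E'
from h import *
a=np.load("top0.npz")["im"]; b=np.load("side0.npz")["im"]
A=cv2.resize(a[160:280,250:490],(800,400),interpolation=cv2.INTER_CUBIC)
B=cv2.resize(b[300:375,340:460],(320,200),interpolation=cv2.INTER_CUBIC)
B2=cv2.resize(b[175:280,255:370],(219,200),interpolation=cv2.INTER_CUBIC)
o=np.zeros((600,800,3),np.uint8);o[:400]=A;o[400:,:320]=B;o[400:,330:549]=B2
cv2.imwrite("pics/crop.png",o[:,:,::-1])
c=cal("top");d=np.load("top0.npz")["d"];P=pts(c,d)
for n,u,v,z in(("pin",451,206,.108),("fork",352,207,.088),("eye",314,262,.074),("hinge",273,192,.09),("yel",434,169,.1),("grn",484,185,.1)):
    print(n,ray(c,u,v,z).round(4),P[v,u].round(4))
E
```

```text
pin [ 0.5705 -0.2362  0.108 ] [ 0.5706 -0.2364  0.1072]
fork [0.5704 0.0042 0.088 ] [ 0.5764 -0.002   0.0076]
eye [0.4338 0.0995 0.074 ] [0.4298 0.1004 0.0008]
hinge [0.6085 0.2014 0.09  ] [0.608  0.201  0.0938]
yel [ 0.6634 -0.1993  0.1   ] [ 0.6635 -0.1994  0.0996]
grn [ 0.623  -0.3217  0.1   ] [ 0.6228 -0.3212  0.1013]
```

View pics/crop.png

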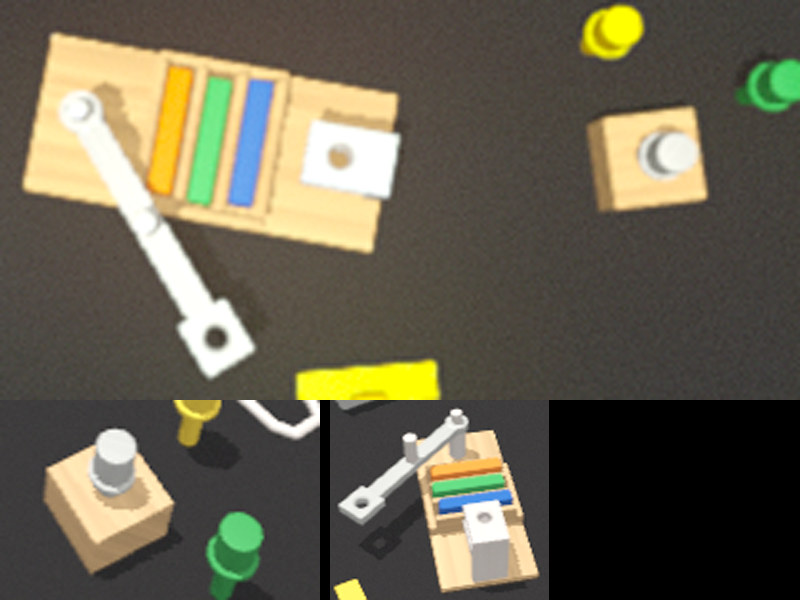

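The crop confirms it: the grey steel pin stands in the birch block, at crop (668,155). The yellow and green look-alikes stand loose. The bar is about 0.85 rad open, with the knob at crop (150,219). I'll move over the knob.

Request:
carry_out(motion=[{"slide": [0.03, 0.025, 0]}, {"slide": [0.055, 0.055, 0]}, {"slide": [0.08, 0.09, 0]}, {"slide": [0.105, 0.12, 0]}, {"slide": [0.13, 0.15, 0]}, {"slide": [0.155, 0.18, 0]}, {"slide": [0.18, 0.21, 0]}, {"slide": [0.205, 0.24, 0]}, {"slide": [0.23, 0.27, 0]}, {"slide": [0.25, 0.3, 0]}])

```text
$.motion[0]: bad value
```

Request:
carry_out(motion=[{"slide": [0.005, 0.04, 0], "delta_rot": [0, 0, 0.05]}, {"slide": [0.01, 0.08, 0], "delta_rot": [0, 0, 0.1]}, {"slide": [0.02, 0.12, 0], "delta_rot": [0, 0, 0.15]}, {"slide": [0.03, 0.16, 0], "delta_rot": [0, 0, 0.2]}, {"slide": [0.035, 0.2, 0], "delta_rot": [0, 0, 0.24]}, {"slide": [0.04, 0.24, 0], "delta_rot": [0, 0, 0.24]}, {"slide": [0.045, 0.28, 0], "delta_rot": [0, 0, 0.24]}, {"slide": [0.05, 0.32, 0], "delta_rot": [0, 0, 0.24]}, {"slide": [0.055, 0.36, 0], "delta_rot": [0, 0, 0.24]}, {"slide": [0.06, 0.4, 0], "delta_rot": [0, 0, 0.24]}])

```text
$.motion[0]: bad value
```

All fields are needed in every row.

Request:
carry_out(motion=[{"slide": [0.03, 0.025, 0], "delta_rot": [0, 0, 0], "fingers": -1}, {"slide": [0.055, 0.055, 0], "delta_rot": [0, 0, 0], "fingers": -1}, {"slide": [0.08, 0.09, 0], "delta_rot": [0, 0, 0], "fingers": -1}, {"slide": [0.105, 0.12, 0], "delta_rot": [0, 0, 0], "fingers": -1}, {"slide": [0.13, 0.15, 0], "delta_rot": [0, 0, 0], "fingers": -1}, {"slide": [0.155, 0.18, 0], "delta_rot": [0, 0, 0], "fingers": -1}, {"slide": [0.18, 0.21, 0], "delta_rot": [0, 0, 0], "fingers": -1}, {"slide": [0.205, 0.24, 0], "delta_rot": [0, 0, 0], "fingers": -1}, {"slide": [0.23, 0.27, 0], "delta_rot": [0, 0, 0], "fingers": -1}, {"slide": [0.25, 0.3, 0], "delta_rot": [0, 0, 0], "fingers": -1}])

```text
time: 0.93
tool_pos: [0.445, -0.3446, 0.2225]
tool_rot: [-0.0, 0.989, 0.145, 0.0]
wrist_force: [0.2, 0.5, 0.1]
finger_gap: 1.0
finger_force: 0.0
```

Request:
carry_out(motion=[{"slide": [0.005, 0.04, 0], "delta_rot": [0, 0, 0.05], "fingers": -1}, {"slide": [0.01, 0.08, 0], "delta_rot": [0, 0, 0.1], "fingers": -1}, {"slide": [0.02, 0.12, 0], "delta_rot": [0, 0, 0.15], "fingers": -1}, {"slide": [0.03, 0.16, 0], "delta_rot": [0, 0, 0.2], "fingers": -1}, {"slide": [0.035, 0.2, 0], "delta_rot": [0, 0, 0.24], "fingers": -1}, {"slide": [0.04, 0.24, 0], "delta_rot": [0, 0, 0.24], "fingers": -1}, {"slide": [0.045, 0.28, 0], "delta_rot": [0, 0, 0.24], "fingers": -1}, {"slide": [0.05, 0.32, 0], "delta_rot": [0, 0, 0.24], "fingers": -1}, {"slide": [0.055, 0.36, 0], "delta_rot": [0, 0, 0.24], "fingers": -1}, {"slide": [0.06, 0.4, 0], "delta_rot": [0, 0, 0.24], "fingers": -1}])

```text
time: 1.77
tool_pos: [0.5031, 0.0551, 0.2226]
tool_rot: [0.0, 0.965, 0.262, -0.0]
wrist_force: [1.1, -0.3, -0.1]
finger_gap: 0.997
finger_force: 0.0
```

```bash
python3 - <<'E'
from h import *
c,im,d=snap("wrist","w1")
for n,p in(("fork",(.570,.004,.088)),("knob",(.5217,.1506,.116)),("eye",(.4338,.0995,.074)),("hinge",(.608,.2012,.094))): print(n,np.round(proj(c,p)))
np.save("w1c.npy",c,allow_pickle=True)
E
```

```text
fork [399. 164.]
knob [239. 131.]
eye [255. 225.]
hinge [238.  12.]
```

View pics/w1.png

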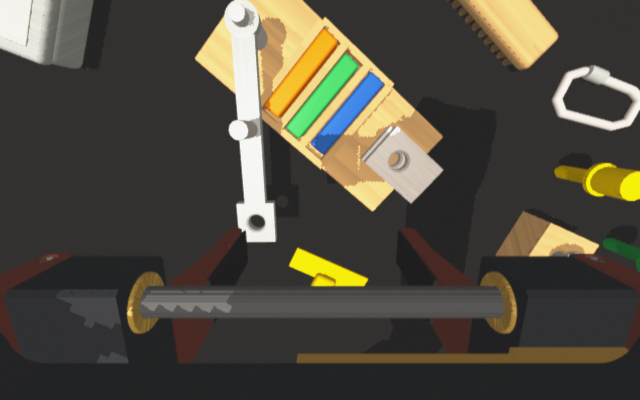

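The wrist view shows the knob top at (240,128), the fork hole at (399,160), the eye at (257,222) and the hinge at (240,14).

```bash
python3 - <<'E'
from h import *
c=np.load("w1c.npy",allow_pickle=True).item()
K=ray(c,240,128,.116);F=ray(c,399,160,.088);E=ray(c,257,222,.074);H=ray(c,240,14,.094)
print(K,F,E,H)
t=np.arctan2(*(F-H)[1::-1]);te=np.arctan2(*(E-H)[1::-1])
print(np.hypot(*(F-H)[:2]),np.degrees([t,te]))
T=np.linalg.inv(c["camera_from_world"]);print(T)
E
```

```text
[0.5244995  0.15080938 0.116     ] [0.57294869 0.00654679 0.088     ] [0.43771185 0.09915188 0.074     ] [0.60759416 0.19865732 0.094     ]
0.1952095397449304 [-100.22291535 -149.64114674]
[[ 5.06452958e-01  8.34219519e-01  2.18135728e-01  5.63438024e-01]
 [-8.62267546e-01  4.89895194e-01  1.28442121e-01  9.06791393e-02]
 [ 2.85279533e-04 -2.53141251e-01  9.67429287e-01  3.85231505e-01]
 [ 0.00000000e+00  0.00000000e+00  0.00000000e+00  1.00000000e+00]]
```

Request:
carry_out(motion=[{"slide": [0.006, 0.035, 0], "delta_rot": [0, 0, 0], "fingers": -1}, {"slide": [0.014, 0.07, 0], "delta_rot": [0, 0, 0], "fingers": -1}, {"slide": [0.02, 0.096, -0.015], "delta_rot": [0, 0, 0], "fingers": -1}, {"slide": [0.02, 0.096, -0.05], "delta_rot": [0, 0, 0], "fingers": -1}, {"slide": [0.02, 0.096, -0.085], "delta_rot": [0, 0, 0], "fingers": -1}, {"slide": [0.02, 0.096, -0.115], "delta_rot": [0, 0, 0], "fingers": -1}, {"slide": [0.02, 0.096, -0.134], "delta_rot": [0, 0, 0], "fingers": -1}, {"slide": [0.02, 0.096, -0.134], "delta_rot": [0, 0, 0], "fingers": 1}, {"slide": [0.02, 0.096, -0.134], "delta_rot": [0, 0, 0], "fingers": 1}, {"slide": [0.02, 0.096, -0.134], "delta_rot": [0, 0, 0], "fingers": 1}], squeeze=8)

```text
time: 2.65
tool_pos: [0.5243, 0.1495, 0.0898]
tool_rot: [-0.0, 0.965, 0.262, 0.001]
wrist_force: [0.1, 0.6, 0.8]
finger_gap: 0.815
finger_force: 0.0
```

Request:
carry_out(motion=[{"slide": [0, 0, 0], "delta_rot": [0, 0, 0], "fingers": 1}, {"slide": [0, 0, 0], "delta_rot": [0, 0, 0], "fingers": 1}, {"slide": [0, 0, 0], "delta_rot": [0, 0, 0], "fingers": 1}, {"slide": [0, 0, 0], "delta_rot": [0, 0, 0], "fingers": 1}])

```text
time: 2.98
tool_pos: [0.524, 0.1494, 0.0895]
tool_rot: [0.0, 0.965, 0.262, 0.001]
wrist_force: [-0.7, 0.1, -0.3]
finger_gap: 0.509
finger_force: 0.0
```

Request:
carry_out(motion=[{"slide": [0, 0, 0], "delta_rot": [0, 0, 0], "fingers": 1}, {"slide": [0, 0, 0], "delta_rot": [0, 0, 0], "fingers": 1}, {"slide": [0, 0, 0], "delta_rot": [0, 0, 0], "fingers": 1}, {"slide": [0, 0, 0], "delta_rot": [0, 0, 0], "fingers": 1}, {"slide": [0, 0, 0], "delta_rot": [0, 0, 0], "fingers": 1}, {"slide": [0, 0, 0], "delta_rot": [0, 0, 0], "fingers": 1}])

```text
time: 3.48
tool_pos: [0.5233, 0.1495, 0.0887]
tool_rot: [-0.0, 0.965, 0.262, -0.0]
wrist_force: [-1.1, 0.2, 0.5]
finger_gap: 0.201
finger_force: 8.0
```

```bash
python3 -c "
import numpy as np
H=np.array([.609,.2005]);th=np.radians(-149.7);f=lambda a:H+.1*np.array([np.cos(th+a),np.sin(th+a)])
for a in np.linspace(0,.9,19): print(a.round(2),(f(a)-f(0)).round(4))"
```

```text
0.0 [0. 0.]
0.05 [ 0.0026 -0.0043]
0.1 [ 0.0055 -0.0084]
0.15 [ 0.0085 -0.0123]
0.2 [ 0.0117 -0.0161]
0.25 [ 0.0152 -0.0198]
0.3 [ 0.0188 -0.0233]
0.35 [ 0.0225 -0.0265]
0.4 [ 0.0265 -0.0296]
0.45 [ 0.0305 -0.0325]
0.5 [ 0.0348 -0.0352]
0.55 [ 0.0391 -0.0377]
0.6 [ 0.0436 -0.0399]
0.65 [ 0.0481 -0.042 ]
0.7 [ 0.0528 -0.0438]
0.75 [ 0.0576 -0.0453]
0.8 [ 0.0624 -0.0466]
0.85 [ 0.0673 -0.0477]
0.9 [ 0.0722 -0.0485]
```

Request:
carry_out(motion=[{"slide": [0.0055, -0.0084, 0], "delta_rot": [0, 0, 0.1], "fingers": 1}, {"slide": [0.0117, -0.0161, 0], "delta_rot": [0, 0, 0.2], "fingers": 1}, {"slide": [0.0188, -0.0233, 0], "delta_rot": [0, 0, 0.3], "fingers": 1}, {"slide": [0.0265, -0.0296, 0], "delta_rot": [0, 0, 0.4], "fingers": 1}, {"slide": [0.0348, -0.0352, 0], "delta_rot": [0, 0, 0.5], "fingers": 1}, {"slide": [0.0436, -0.0399, 0], "delta_rot": [0, 0, 0.6], "fingers": 1}, {"slide": [0.0528, -0.0438, 0], "delta_rot": [0, 0, 0.7], "fingers": 1}, {"slide": [0.0576, -0.0453, 0], "delta_rot": [0, 0, 0.75], "fingers": 1}, {"slide": [0.0624, -0.0466, 0], "delta_rot": [0, 0, 0.8], "fingers": 1}, {"slide": [0.0624, -0.0466, 0], "delta_rot": [0, 0, 0.8], "fingers": 1}])

```text
time: 4.32
tool_pos: [0.5873, 0.1054, 0.0887]
tool_rot: [-0.001, 0.786, 0.619, 0.002]
wrist_force: [1.9, 6.0, -1.7]
finger_gap: 0.2
finger_force: 8.0
```

Request:
carry_out(motion=[{"slide": [0.003, -0.0005, 0], "delta_rot": [0, 0, 0.03], "fingers": 1}, {"slide": [0.006, -0.001, 0], "delta_rot": [0, 0, 0.05], "fingers": 1}, {"slide": [0.006, -0.001, 0], "delta_rot": [0, 0, 0.05], "fingers": 1}])

```text
time: 4.57
tool_pos: [0.5893, 0.105, 0.0885]
tool_rot: [-0.003, 0.77, 0.638, -0.001]
wrist_force: [-8.5, 5.9, 6.6]
finger_gap: 0.199
finger_force: 8.0
```

Request:
carry_out(motion=[{"slide": [0.002, 0, 0], "delta_rot": [0, 0, 0], "fingers": 1}, {"slide": [0.002, 0, 0], "delta_rot": [0, 0, 0], "fingers": 1}, {"slide": [0.002, 0, 0], "delta_rot": [0, 0, 0], "fingers": 1}])

```text
time: 4.82
tool_pos: [0.5893, 0.105, 0.0884]
tool_rot: [-0.003, 0.77, 0.638, -0.003]
wrist_force: [-13.7, 5.7, 10.2]
finger_gap: 0.201
finger_force: 8.0
```

Request:
carry_out(motion=[{"slide": [0, 0, 0], "delta_rot": [0, 0, 0], "fingers": 0.2}, {"slide": [0, 0, 0], "delta_rot": [0, 0, 0], "fingers": 0.2}, {"slide": [0, 0, 0], "delta_rot": [0, 0, 0], "fingers": 0.2}, {"slide": [0, 0, 0.03], "delta_rot": [0, 0, 0], "fingers": 0.2}, {"slide": [0, 0, 0.06], "delta_rot": [0, 0, 0], "fingers": 0.2}, {"slide": [0, 0, 0.1], "delta_rot": [0, 0, 0], "fingers": 0.2}, {"slide": [0, -0.03, 0.13], "delta_rot": [0, 0, 0], "fingers": 0.2}, {"slide": [0, -0.07, 0.13], "delta_rot": [0, 0, 0], "fingers": 0.2}, {"slide": [0, -0.11, 0.13], "delta_rot": [0, 0, 0], "fingers": 0.2}, {"slide": [0, -0.15, 0.13], "delta_rot": [0, 0, 0], "fingers": 0.2}])

```text
time: 5.65
tool_pos: [0.5945, -0.0507, 0.2197]
tool_rot: [0.001, 0.771, 0.637, 0.001]
wrist_force: [0.4, -1.1, -0.0]
finger_gap: 0.404
finger_force: 0.0
```

```bash
python3 - <<'E'
from h import *
c,im,d=snap("wrist","w2"); np.save("w2c.npy",c,allow_pickle=True)
t,it,dt=snap("top","top2")
print(np.round(proj(c,(.5715,.005,.088))),np.round(proj(t,(.5715,.005,.088))))
E
```

```text
[286. 145.] [352. 207.]
```

View pics/w2.png

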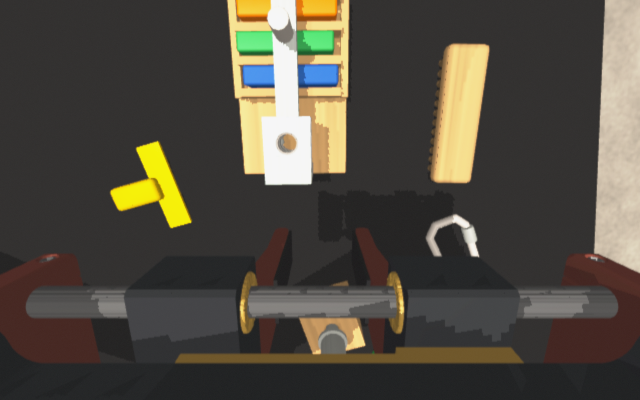

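The bar is now closed and in line with the fork. The fork hole is at about (287,142). I'll refine the hole from both views and take the pin head from the top view.

```bash
cat >> h.py <<'E'
def hole(im,u,v,r,scale=6):
    g=im[v-r:v+r+1,u-r:u+r+1].astype(np.float32).min(2); g=cv2.resize(g,None,fx=scale,fy=scale,interpolation=cv2.INTER_CUBIC)
    g=np.clip(g,0,255).astype(np.uint8); return g
E
python3 - <<'E'
from h import *
w=np.load("w2.npz");c=np.load("w2c.npy",allow_pickle=True).item();t=cal("top");w1=np.load("w1.npz");c1=np.load("w1c.npy",allow_pickle=True).item()
T=np.load("top0.npz")
def run(nm,im,cc,u,v,r,z,inv):
    g=hole(im,u,v,r); _,m=cv2.threshold(g,0,255,cv2.THRESH_OTSU+(cv2.THRESH_BINARY_INV if inv else 0))
    for k in cv2.findContours(m,cv2.RETR_EXTERNAL,cv2.CHAIN_APPROX_NONE)[0]:
        if cv2.contourArea(k)>400:
            (x,y),R=cv2.minEnclosingCircle(k); x,y=x/6+u-r-.42,y/6+v-r-.42
            print(nm,round(x,1),round(y,1),"R",round(R/6,1),ray(cc,x,y,z).round(4))
run("w2hole",w["im"],c,287,142,13,.088,True)
run("w1hole",w1["im"],c1,399,160,13,.088,True)
run("tophole",T["im"],t,352,207,5,.088,True)
run("toppin",T["im"],t,451,206,10,.108,False)
P=pts(t,T["d"]); m=(P[...,2]>.098)&(abs(P[...,0]-.57)<.03)&(abs(P[...,1]+.236)<.03); print("pin depth",P[m].mean(0),np.median(P[m],0),m.sum())
E
```

```text
w2hole 286.3 142.7 R 10.0 [0.5719 0.007  0.088 ]
w1hole 398.6 160.4 R 10.8 [0.5725 0.0067 0.088 ]
tophole 351.4 206.7 R 3.6 [0.5712 0.0056 0.088 ]
toppin 450.1 206.4 R 9.1 [ 0.5695 -0.2339  0.108 ]
pin depth [ 0.57278614 -0.24033131  0.10726785] [ 0.57307496 -0.24078527  0.1075662 ] 125
```

Request:
carry_out(motion=[{"slide": [0, -0.035, 0], "delta_rot": [0, 0, 0], "fingers": -0.1}, {"slide": [0, -0.075, 0], "delta_rot": [0, 0, 0], "fingers": -0.1}, {"slide": [0, -0.115, 0], "delta_rot": [0, 0, 0], "fingers": -0.1}, {"slide": [0, -0.155, 0], "delta_rot": [0, 0, 0], "fingers": -0.1}, {"slide": [0, -0.195, 0], "delta_rot": [0, 0, 0], "fingers": -0.1}, {"slide": [0, -0.23, 0], "delta_rot": [0, 0, 0], "fingers": -0.1}, {"slide": [0, -0.245, 0], "delta_rot": [0, 0, 0], "fingers": -0.1}, {"slide": [0, -0.245, 0], "delta_rot": [0, 0, 0], "fingers": -0.1}, {"slide": [0, -0.245, 0], "delta_rot": [0, 0, 0], "fingers": -0.1}])

```text
time: 6.5
tool_pos: [0.5939, -0.2933, 0.2182]
tool_rot: [-0.0, 0.771, 0.636, 0.0]
wrist_force: [0.4, 0.9, 0.6]
finger_gap: 0.551
finger_force: 0.0
```

```bash
python3 - <<'E'
from h import *
c,im,d=snap("wrist","w3"); np.save("w3c.npy",c,allow_pickle=True)
print(manip.get_obs()["tool_pos"],np.round(proj(c,(.572,-.238,.108))))
P=pts(c,d); m=(P[...,2]>.1)&(abs(P[...,0]-.57)<.03)&(abs(P[...,1]+.236)<.03)
k=m.astype(np.uint8); print(m.sum(),P[m].mean(0)); 
k=max(cv2.findContours(k,0,1)[0],key=cv2.contourArea); (x,y),r=cv2.minEnclosingCircle(k); print(x,y,r,ray(c,x,y,.108))
E
```

```text
[ 0.59437215 -0.291444    0.21854345] [285. 147.]
21734 [ 0.56418527 -0.25877277  0.31654708]
196.5 296.5 124.50110626220703 [ 0.44815452 -0.36963691  0.108     ]
```

View pics/w3.png

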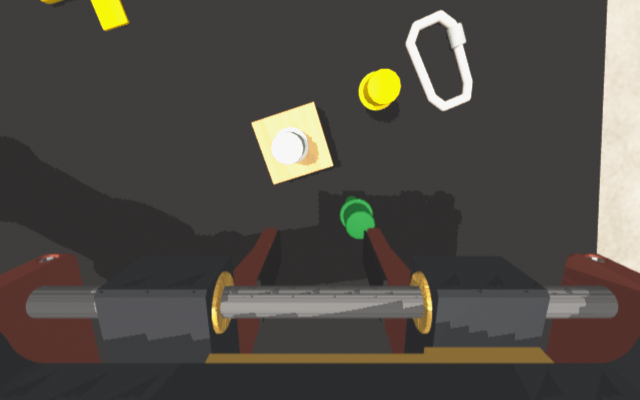

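The head's top is at about (289,146) in the wrist view, with the block around it.

```bash
python3 - <<'E'
from h import *
w=np.load("w3.npz");c=np.load("w3c.npy",allow_pickle=True).item();P=pts(c,w["d"])
m=(P[...,2]>.1)&(P[...,2]<.115);m[:100]=0;m[200:]=0;m[:,:255]=0;m[:,325:]=0
k=max(cv2.findContours(m.astype(np.uint8),0,1)[0],key=cv2.contourArea); (x,y),r=cv2.minEnclosingCircle(k); print(x,y,r,ray(c,x,y,.108),m.sum(),P[m].mean(0))
E
```

```text
287.0 148.0 16.55304527282715 [ 0.57329655 -0.23934929  0.108     ] 845 [ 0.5732924  -0.23936101  0.10853081]
```

Request:
carry_out(motion=[{"slide": [-0.01, 0.03, 0], "delta_rot": [0, 0, 0], "fingers": -0.1}, {"slide": [-0.021, 0.053, 0], "delta_rot": [0, 0, 0], "fingers": -0.1}, {"slide": [-0.021, 0.053, -0.035], "delta_rot": [0, 0, 0], "fingers": -0.1}, {"slide": [-0.021, 0.053, -0.07], "delta_rot": [0, 0, 0], "fingers": -0.1}, {"slide": [-0.021, 0.053, -0.1], "delta_rot": [0, 0, 0], "fingers": -0.1}, {"slide": [-0.021, 0.053, -0.125], "delta_rot": [0, 0, 0], "fingers": -0.1}, {"slide": [-0.021, 0.053, -0.14], "delta_rot": [0, 0, 0], "fingers": -0.1}, {"slide": [-0.021, 0.053, -0.14], "delta_rot": [0, 0, 0], "fingers": -0.1}])

```text
time: 7.22
tool_pos: [0.571, -0.2366, 0.0755]
tool_rot: [-0.003, 0.77, 0.638, -0.001]
wrist_force: [-1.0, 0.1, 0.3]
finger_gap: 0.55
finger_force: 0.0
```

Request:
carry_out(motion=[{"slide": [0, 0, 0], "delta_rot": [0, 0, 0], "fingers": 1}, {"slide": [0, 0, 0], "delta_rot": [0, 0, 0], "fingers": 1}, {"slide": [0, 0, 0], "delta_rot": [0, 0, 0], "fingers": 1}, {"slide": [0, 0, 0], "delta_rot": [0, 0, 0], "fingers": 1}, {"slide": [0, 0, 0], "delta_rot": [0, 0, 0], "fingers": 1}, {"slide": [0, 0, 0], "delta_rot": [0, 0, 0], "fingers": 1}], squeeze=35)

```text
time: 7.72
tool_pos: [0.574, -0.2401, 0.0803]
tool_rot: [0.001, 0.771, 0.637, 0.001]
wrist_force: [-1.4, 1.3, 6.7]
finger_gap: 0.335
finger_force: 34.9
```

Request:
carry_out(motion=[{"slide": [0, 0, 0.02], "delta_rot": [0, 0, 0], "fingers": 1}, {"slide": [0, 0, 0.05], "delta_rot": [0, 0, 0], "fingers": 1}, {"slide": [0, 0, 0.085], "delta_rot": [0, 0, 0], "fingers": 1}, {"slide": [0, 0, 0.115], "delta_rot": [0, 0, 0], "fingers": 1}, {"slide": [0, 0.03, 0.115], "delta_rot": [0, 0, 0], "fingers": 1}, {"slide": [0, 0.07, 0.115], "delta_rot": [0, 0, 0], "fingers": 1}, {"slide": [0, 0.11, 0.115], "delta_rot": [0, 0, 0], "fingers": 1}, {"slide": [0, 0.15, 0.115], "delta_rot": [0, 0, 0], "fingers": 1}, {"slide": [0, 0.16, 0.115], "delta_rot": [0, 0, 0], "fingers": 1}, {"slide": [0, 0.16, 0.115], "delta_rot": [0, 0, 0], "fingers": 1}])

```text
time: 8.55
tool_pos: [0.573, -0.0753, 0.1944]
tool_rot: [-0.0, 0.769, 0.64, 0.001]
wrist_force: [0.7, -0.7, -0.0]
finger_gap: 0.334
finger_force: 35.0
```

```bash
python3 - <<'E'
from h import *
o=manip.get_obs(); c,im,d=snap("wrist","w4");s,si,sd=snap("side","s4");t,ti,td=snap("top","t4")
np.save("w4c.npy",c,allow_pickle=True)
print(o["tool_pos"],o["tool_rot"],o["wrist_force"],o["torque"],o["finger_gap"])
u,v=map(int,proj(s,(.572,-.08,.15))); print(u,v)
B=cv2.resize(si[v-60:v+60,u-80:u+80],(533,400),interpolation=cv2.INTER_CUBIC)
cv2.imwrite("pics/s4c.png",B[:,:,::-1])
E
```

```text
[ 0.57296307 -0.07528439  0.19442571] [-2.18387024e-04  7.68697994e-01  6.39611283e-01  8.67509355e-04] [ 0.73533774 -0.69654339 -0.03840971] [-0.05974654 -0.04091429 -0.00418712] 0.3339820458354524
351 245
```

View pics/s4c.png

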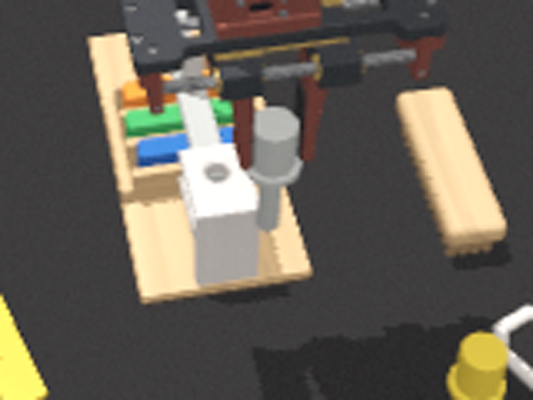

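View pics/w4.png

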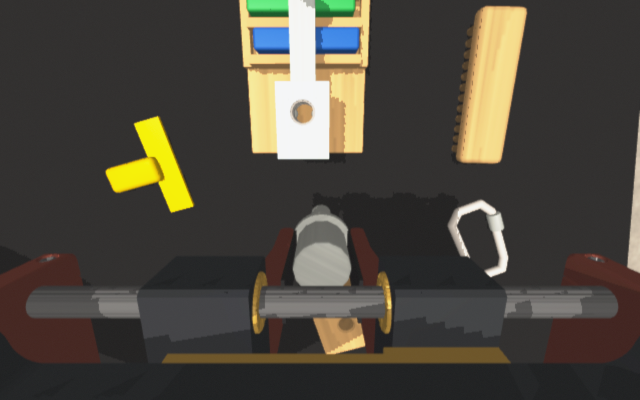

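The pin is held upright in the fingers, with the head top near (322,265) and the foot at (320,208). The fork hole is at (303,112).

```bash
python3 - <<'E'
from h import *
w=np.load("w4.npz");c=np.load("w4c.npy",allow_pickle=True).item();P=pts(c,w["d"])
sub=P[200:290,285:360].reshape(-1,3); z=sub[:,2]
hist=np.histogram(z,np.arange(.1,.26,.004)); print([(round(b,3),n) for b,n in zip(hist[1],hist[0]) if n>20])
m=np.zeros(P.shape[:2],bool);m[200:300,285:360]=True
mm=m&(P[...,2]>.216)&(P[...,2]<.232)
k=max(cv2.findContours(mm.astype(np.uint8),0,1)[0],key=cv2.contourArea);(x,y),r=cv2.minEnclosingCircle(k)
zt=np.median(P[mm][:,2]);print("headtop",x,y,r,zt,ray(c,x,y,zt),P[mm].mean(0))
g=hole(w["im"],303,112,13);_,b=cv2.threshold(g,0,255,cv2.THRESH_OTSU+1)
for k in cv2.findContours(b,0,1)[0]:
    if cv2.contourArea(k)>400:
        (x,y),r=cv2.minEnclosingCircle(k);x,y=x/6+290-.42,y/6+99-.42;print("hole",x,y,r/6,ray(c,x,y,.088))
# head points on lateral surface: fit axis by circle at levels
for lo in(.19,.195,.2,.205,.21):
    q=P[m&(P[...,2]>lo)&(P[...,2]<lo+.005)]
    q=q[(abs(q[:,0]-.573)<.022)&(q[:,1]<-.04)]
    if len(q)>8:
        A=np.c_[2*q[:,:2],np.ones(len(q))];s=np.linalg.lstsq(A,(q[:,:2]**2).sum(1),rcond=None)[0];print(lo,len(q),s[:2],np.sqrt(s[2]+s[0]**2+s[1]**2),q.mean(0))
E
```

```text
[(np.float64(0.128), np.int64(22)), (np.float64(0.132), np.int64(23)), (np.float64(0.136), np.int64(25)), (np.float64(0.14), np.int64(23)), (np.float64(0.18), np.int64(32)), (np.float64(0.184), np.int64(381)), (np.float64(0.188), np.int64(149)), (np.float64(0.192), np.int64(117)), (np.float64(0.196), np.int64(181)), (np.float64(0.2), np.int64(202)), (np.float64(0.204), np.int64(183)), (np.float64(0.208), np.int64(229)), (np.float64(0.212), np.int64(217)), (np.float64(0.216), np.int64(266)), (np.float64(0.22), np.int64(2309)), (np.float64(0.224), np.int64(120)), (np.float64(0.228), np.int64(109)), (np.float64(0.232), np.int64(102)), (np.float64(0.236), np.int64(81)), (np.float64(0.24), np.int64(63)), (np.float64(0.244), np.int64(48)), (np.float64(0.248), np.int64(26))]
headtop 322.0 259.4883728027344 40.92494583129883 0.2223096609776809 [ 0.57493176 -0.07045912  0.22230966] [ 0.57450876 -0.07208322  0.2223241 ]
hole 302.24666666666667 111.49666666666667 11.421548207600912 [0.57207148 0.00693003 0.088     ]
0.19 123 [ 0.57388946 -0.07580004] 0.014898091860192409 [ 0.57545218 -0.06340903  0.19260623]
0.195 210 [ 0.57297796 -0.07498759] 0.016245537140024077 [ 0.57545677 -0.06454983  0.19741536]
0.2 239 [ 0.57351397 -0.07423246] 0.016012873691212567 [ 0.57497816 -0.06457353  0.20258751]
0.205 256 [ 0.57351536 -0.07561473] 0.01663745215564562 [ 0.57506092 -0.06418416  0.20765978]
0.21 268 [ 0.57378792 -0.07576905] 0.016674592867280198 [ 0.57582262 -0.06443155  0.21262689]
```

Request:
carry_out(motion=[{"slide": [0, 0.035, 0], "delta_rot": [0, 0, 0], "fingers": 1}, {"slide": [-0.001, 0.065, 0], "delta_rot": [0, 0, 0], "fingers": 1}, {"slide": [-0.0016, 0.0815, 0], "delta_rot": [0, 0, 0], "fingers": 1}, {"slide": [-0.0016, 0.0815, -0.015], "delta_rot": [0, 0, 0], "fingers": 1}, {"slide": [-0.0016, 0.0815, -0.024], "delta_rot": [0, 0, 0], "fingers": 1}, {"slide": [-0.0016, 0.0815, -0.024], "delta_rot": [0, 0, 0], "fingers": 1}, {"slide": [-0.0016, 0.0815, -0.024], "delta_rot": [0, 0, 0], "fingers": 1}])

```text
time: 9.28
tool_pos: [0.571, -0.0012, 0.1688]
tool_rot: [-0.0, 0.772, 0.636, -0.001]
wrist_force: [1.0, -1.2, -1.2]
finger_gap: 0.335
finger_force: 35.0
```

```bash
python3 - <<'E'
from h import *
c,im,d=snap("wrist","w5");s,si,sd=snap("side","s5")
np.save("w5c.npy",c,allow_pickle=True)
u,v=map(int,proj(s,(.572,.007,.1)))
A=cv2.resize(si[v-45:v+45,u-60:u+60],(400,300),interpolation=cv2.INTER_CUBIC);B=cv2.resize(im[170:290,240:400],(400,300))
cv2.imwrite("pics/c5.png",np.hstack([A,B])[:,:,::-1]);print(u,v,manip.get_obs()["tool_pos"])
E
```

```text
336 232 [ 5.71660238e-01 -3.77717758e-04  1.69833976e-01]
```

View pics/c5.png

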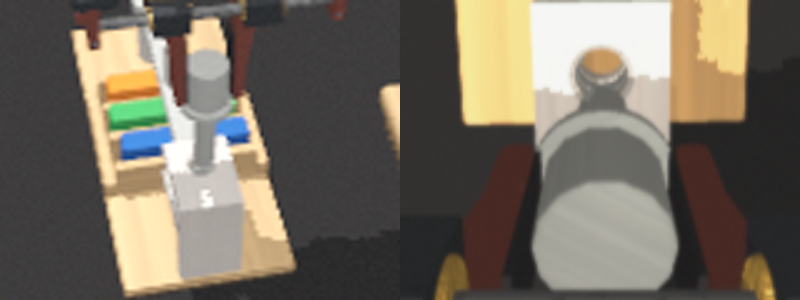

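The left half (side view) shows the foot just above the fork. The right half (wrist view) shows it short of the hole in +y, with the hole at crop (600,70) and the foot around (602,100). I'll measure the gap.

```bash
cat > m.py <<'E'
from h import *
import sys
f=sys.argv[1]; w=np.load(f+".npz");c=np.load(f+"c.npy",allow_pickle=True).item();P=pts(c,w["d"])
m=np.zeros(P.shape[:2],bool);m[190:300,285:360]=True
zz=P[m][:,2];h=np.histogram(zz,np.arange(.15,.24,.002));zt=h[1][h[0].argmax()]+.001;print("headtop z",zt)
for off in(28,22,16):
    lo=zt-off/1000; q=P[m&(abs(P[...,2]-lo)<.003)]; x=np.median(q[:,0]); q=q[abs(q[:,0]-x)<.013]
    s,*_=np.linalg.lstsq(np.c_[2*q[:,:2],np.ones(len(q))],(q[:,:2]**2).sum(1),rcond=None); print("axis",s[:2].round(4),round(float(np.sqrt(s[2]+s[0]**2+s[1]**2)),4),"front-15mm",q[:,1].max().round(4)-.015)
# fork plate: outline at z 88
k=(abs(P[...,2]-.088)<.004)&(abs(P[...,0]-.572)<.05)&(abs(P[...,1]-.01)<.06)
q=P[k];print("plate x",np.percentile(q[:,0],[1,99]).round(4),"y max",np.percentile(q[:,1],99.5).round(4),len(q), "hole expected = plate centre x, ymax-?")
print(manip.get_obs()["tool_pos"])
E
python3 m.py w4; python3 m.py w5
```

```text
headtop z 0.22300000000000006
axis [ 0.5737 -0.0758] 0.0148 front-15mm -0.0756
axis [ 0.5739 -0.0763] 0.0152 front-15mm -0.0756
axis [ 0.5737 -0.0756] 0.0146 front-15mm -0.0755
plate x [0.5454 0.5957] y max 0.0328 3691 hole expected = plate centre x, ymax-?
[ 5.71660238e-01 -3.77717758e-04  1.69833976e-01]
headtop z 0.19700000000000004
axis [ 0.5716 -0.0014] 0.0146 front-15mm -0.001299999999999999
axis [ 0.5719 -0.0022] 0.0153 front-15mm -0.0014999999999999996
axis [ 0.5717 -0.0017] 0.0148 front-15mm -0.0014000000000000002
plate x [0.5472 0.5968] y max 0.0338 2150 hole expected = plate centre x, ymax-?
[ 5.71660238e-01 -3.77717758e-04  1.69833976e-01]
```

Request:
carry_out(motion=[{"slide": [0.0003, 0.005, 0], "delta_rot": [0, 0, 0], "fingers": 1}, {"slide": [0.0003, 0.0086, 0], "delta_rot": [0, 0, 0], "fingers": 1}, {"slide": [0.0003, 0.0086, 0], "delta_rot": [0, 0, 0], "fingers": 1}, {"slide": [0.0003, 0.0086, 0], "delta_rot": [0, 0, 0], "fingers": 1}, {"slide": [0.0003, 0.0086, 0], "delta_rot": [0, 0, 0], "fingers": 1}])

```text
time: 9.8
tool_pos: [0.5717, 0.0099, 0.1698]
tool_rot: [0.0, 0.771, 0.637, 0.0]
wrist_force: [1.2, 0.2, -1.5]
finger_gap: 0.337
finger_force: 35.0
```

```bash
python3 - <<'E'
from h import *
c,im,d=snap("wrist","w6");s,si,sd=snap("side","s6")
np.save("w6c.npy",c,allow_pickle=True)
u,v=336,232
A=cv2.resize(si[v-45:v+45,u-60:u+60],(400,300),interpolation=cv2.INTER_CUBIC);B=cv2.resize(im[170:290,240:400],(400,300))
cv2.imwrite("pics/c6.png",np.hstack([A,B])[:,:,::-1])
E
python3 m.py w6
```

```text
headtop z 0.19700000000000004
axis [0.5723 0.0097] 0.0146 front-15mm 0.010000000000000002
axis [0.5725 0.0091] 0.0151 front-15mm 0.0097
axis [0.5724 0.009 ] 0.0151 front-15mm 0.0097
plate x [0.5494 0.5969] y max 0.0341 1646 hole expected = plate centre x, ymax-?
[0.57167646 0.00972556 0.16972751]
```

View pics/c6.png

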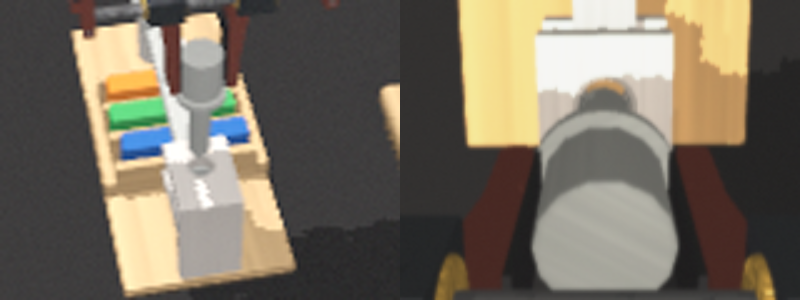

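In the side crop (left half) the hole (203,163) shows slightly in front of the foot (197,150). The pin is about 2.5 mm too far in +y, so I'll correct that and start down.

Request:
carry_out(motion=[{"slide": [0, -0.0025, 0], "delta_rot": [0, 0, 0], "fingers": 1}, {"slide": [0, -0.0025, 0], "delta_rot": [0, 0, 0], "fingers": 1}, {"slide": [0, -0.0025, 0], "delta_rot": [0, 0, 0], "fingers": 1}, {"slide": [0, -0.0025, 0], "delta_rot": [0, 0, 0], "fingers": 1}])

```text
time: 10.23
tool_pos: [0.5716, 0.0072, 0.1696]
tool_rot: [-0.0, 0.771, 0.637, -0.0]
wrist_force: [0.6, -1.2, -1.6]
finger_gap: 0.335
finger_force: 35.0
```

```bash
python3 - <<'E'
from h import *
c,im,d=snap("wrist","w7")
np.save("w7c.npy",c,allow_pickle=True)
E
python3 m.py w7
```

```text
headtop z 0.19700000000000004
axis [0.5722 0.0067] 0.0148 front-15mm 0.0069
axis [0.5723 0.007 ] 0.0145 front-15mm 0.0072000000000000015
axis [0.573  0.0066] 0.0149 front-15mm 0.0068000000000000005
plate x [0.549  0.5972] y max 0.0341 1751 hole expected = plate centre x, ymax-?
[0.57164471 0.00725092 0.16965546]
```

Request:
carry_out(motion=[{"slide": [0, 0, -0.004], "delta_rot": [0, 0, 0], "fingers": 1}, {"slide": [0, 0, -0.008], "delta_rot": [0, 0, 0], "fingers": 1}, {"slide": [0, 0, -0.011], "delta_rot": [0, 0, 0], "fingers": 1}, {"slide": [0, 0, -0.014], "delta_rot": [0, 0, 0], "fingers": 1}, {"slide": [0, 0, -0.017], "delta_rot": [0, 0, 0], "fingers": 1}, {"slide": [0, 0, -0.017], "delta_rot": [0, 0, 0], "fingers": 1}])

```text
time: 10.78
tool_pos: [0.5712, 0.0073, 0.1518]
tool_rot: [-0.0, 0.771, 0.637, -0.0]
wrist_force: [-0.4, 1.0, -1.5]
finger_gap: 0.336
finger_force: 35.0
```

No contact force, and the foot is about 8 mm into the upper plate. I'll go on through the eye.

Request:
carry_out(motion=[{"slide": [0, 0, -0.004], "delta_rot": [0, 0, 0], "fingers": 1}, {"slide": [0, 0, -0.008], "delta_rot": [0, 0, 0], "fingers": 1}, {"slide": [0, 0, -0.012], "delta_rot": [0, 0, 0], "fingers": 1}, {"slide": [0, 0, -0.016], "delta_rot": [0, 0, 0], "fingers": 1}, {"slide": [0, 0, -0.018], "delta_rot": [0, 0, 0], "fingers": 1}, {"slide": [0, 0, -0.018], "delta_rot": [0, 0, 0], "fingers": 1}])

```text
time: 11.28
tool_pos: [0.5712, 0.0073, 0.134]
tool_rot: [-0.0, 0.771, 0.637, -0.0]
wrist_force: [0.1, -0.1, -1.8]
finger_gap: 0.333
finger_force: 35.0
```

Request:
carry_out(motion=[{"slide": [0, 0, -0.004], "delta_rot": [0, 0, 0], "fingers": 1}, {"slide": [0, 0, -0.008], "delta_rot": [0, 0, 0], "fingers": 1}, {"slide": [0, 0, -0.012], "delta_rot": [0, 0, 0], "fingers": 1}, {"slide": [0, 0, -0.016], "delta_rot": [0, 0, 0], "fingers": 1}, {"slide": [0, 0, -0.02], "delta_rot": [0, 0, 0], "fingers": 1}, {"slide": [0, 0, -0.02], "delta_rot": [0, 0, 0], "fingers": 1}])

```text
time: 11.78
tool_pos: [0.5714, 0.0075, 0.1139]
tool_rot: [-0.0, 0.771, 0.637, -0.0]
wrist_force: [1.5, 0.8, -3.8]
finger_gap: 0.334
finger_force: 35.0
```

Request:
carry_out(motion=[{"slide": [0, 0, -0.004], "delta_rot": [0, 0, 0], "fingers": 1}, {"slide": [0, 0, -0.008], "delta_rot": [0, 0, 0], "fingers": 1}, {"slide": [0, 0, -0.011], "delta_rot": [0, 0, 0], "fingers": 1}, {"slide": [0, 0, -0.011], "delta_rot": [0, 0, 0], "fingers": 1}, {"slide": [0, 0, -0.011], "delta_rot": [0, 0, 0], "fingers": 1}])

```text
time: 12.2
tool_pos: [0.5711, 0.0074, 0.1027]
tool_rot: [-0.001, 0.771, 0.637, -0.0]
wrist_force: [1.5, 0.4, -5.4]
finger_gap: 0.331
finger_force: 35.0
```

```bash
python3 - <<'E'
from h import *
c,im,d=snap("wrist","w8")
np.save("w8c.npy",c,allow_pickle=True)
P=pts(c,d);m=np.zeros(P.shape[:2],bool);m[190:300,285:360]=True
z=P[m][:,2];h=np.histogram(z,np.arange(.08,.2,.002));print([(round(b,3),int(n)) for b,n in zip(h[1],h[0]) if n>60])
print(manip.get_obs()["wrist_force"])
E
```

```text
[(np.float64(0.08), 62), (np.float64(0.086), 207), (np.float64(0.088), 1300), (np.float64(0.094), 285), (np.float64(0.096), 157), (np.float64(0.102), 64), (np.float64(0.104), 86), (np.float64(0.106), 91), (np.float64(0.108), 89), (np.float64(0.11), 111), (np.float64(0.112), 95), (np.float64(0.114), 90), (np.float64(0.116), 116), (np.float64(0.118), 114), (np.float64(0.12), 95), (np.float64(0.122), 132), (np.float64(0.124), 126), (np.float64(0.126), 137), (np.float64(0.128), 435), (np.float64(0.13), 1862), (np.float64(0.132), 77), (np.float64(0.196), 288)]
[ 1.19137607  0.73018868 -5.84176289]
```

The head top is at about 0.1305 and seated is 0.128, so about 3 mm is left.

Request:
carry_out(motion=[{"slide": [0, 0, -0.002], "delta_rot": [0, 0, 0], "fingers": 1}, {"slide": [0, 0, -0.004], "delta_rot": [0, 0, 0], "fingers": 1}, {"slide": [0, 0, -0.005], "delta_rot": [0, 0, 0], "fingers": 1}, {"slide": [0, 0, -0.005], "delta_rot": [0, 0, 0], "fingers": 1}])

```text
time: 12.58
tool_pos: [0.572, 0.0074, 0.1006]
tool_rot: [0.001, 0.771, 0.637, -0.0]
wrist_force: [-5.8, -0.3, 16.4]
finger_gap: 0.339
finger_force: 35.0
```

Request:
carry_out(motion=[{"slide": [0, 0, -0.002], "delta_rot": [0, 0, 0], "fingers": 1}, {"slide": [0, 0, -0.002], "delta_rot": [0, 0, 0], "fingers": 1}, {"slide": [0, 0, -0.002], "delta_rot": [0, 0, 0], "fingers": 1}])

```text
time: 12.83
tool_pos: [0.5719, 0.0075, 0.1003]
tool_rot: [0.001, 0.771, 0.637, -0.0]
wrist_force: [-11.6, -1.0, 32.2]
finger_gap: 0.335
finger_force: 35.0
```

```bash
python3 - <<'E'
from h import *
c,im,d=snap("wrist","w9")
P=pts(c,d);m=np.zeros(P.shape[:2],bool);m[190:300,285:360]=True
z=P[m][:,2]; a=z[(z>.124)&(z<.136)];f=z[(z>.091)&(z<.1)]; print(np.median(a),np.median(f),np.median(z[(z>.084)&(z<.0905)]))
print(manip.get_obs()["wrist_force"],manip.get_obs()["tool_pos"])
E
```

```text
0.128567941086342 0.09370674048444887 0.08863293877552302
[-11.18254563  -1.08518214  32.20300487] [0.57191606 0.00749245 0.10031167]
```

Seated: the flange top is 5.1 mm above the plate. I'll relax the push, open and retreat.

Request:
carry_out(motion=[{"slide": [0, 0, 0.0035], "delta_rot": [0, 0, 0], "fingers": 1}, {"slide": [0, 0, 0.0035], "delta_rot": [0, 0, 0], "fingers": 0.0}, {"slide": [0, 0, 0.0035], "delta_rot": [0, 0, 0], "fingers": 0.0}, {"slide": [0, 0, 0.0035], "delta_rot": [0, 0, 0], "fingers": 0.0}, {"slide": [0, 0, 0.0035], "delta_rot": [0, 0, 0], "fingers": 0.0}, {"slide": [0, 0, 0.0035], "delta_rot": [0, 0, 0], "fingers": 0.0}, {"slide": [0, 0, 0.03], "delta_rot": [0, 0, 0], "fingers": 0.0}, {"slide": [0, 0, 0.06], "delta_rot": [0, 0, 0], "fingers": 0.0}, {"slide": [0, 0, 0.1], "delta_rot": [0, 0, 0], "fingers": 0.0}, {"slide": [0, -0.04, 0.12], "delta_rot": [0, 0, 0], "fingers": 0.0}])

```text
time: 13.72
tool_pos: [0.5735, -0.0212, 0.2201]
tool_rot: [-0.0, 0.767, 0.641, 0.004]
wrist_force: [0.5, 0.7, 1.3]
finger_gap: 0.498
finger_force: 0.0
```

```bash
python3 - <<'E'
from h import *
c,im,d=snap("wrist","w10");s,si,sd=snap("side","s10");t,ti,td=snap("top","t10")
P=pts(c,d); ok=(abs(P[...,0]-.572)<.04)&(abs(P[...,1]-.007)<.05)
for lo,hi in((.124,.136),(.091,.097),(.084,.0905)):
    q=P[ok&(P[...,2]>lo)&(P[...,2]<hi)]; print(len(q),np.median(q,0).round(4))
cv2.imwrite("pics/c10.png",np.hstack([cv2.resize(si[130:350,200:480],(400,314)),cv2.resize(im,(400,314))])[:,:,::-1]);print(manip.get_obs()["wrist_force"])
E
```

```text
914 [0.57   0.0086 0.1297]
202 [0.5799 0.0185 0.0949]
1733 [ 0.5722 -0.012   0.0887]
[ 0.37407979 -0.36883215 -0.60212048]
```

View pics/c10.png

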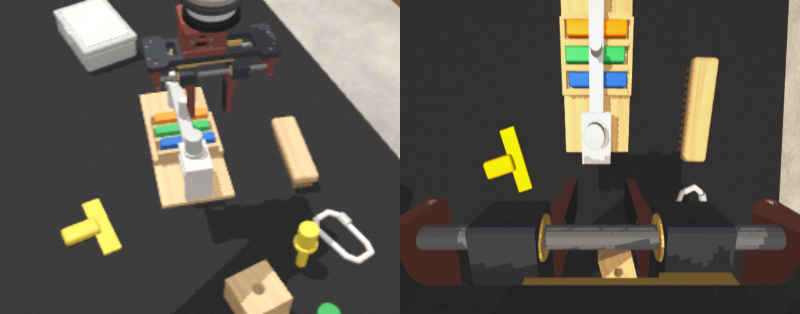

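The pin is in the fork and the bar is closed. Nothing else has visibly moved. The relaxing move seems to have lifted the head about 1 mm, so I'll press it home with closed fingers.

Request:
carry_out(motion=[{"slide": [0, 0, 0], "delta_rot": [0, 0, 0], "fingers": 1}, {"slide": [0, 0.02, 0], "delta_rot": [0, 0, 0], "fingers": 1}, {"slide": [0, 0.04, 0], "delta_rot": [0, 0, 0], "fingers": 1}, {"slide": [0, 0.04, 0], "delta_rot": [0, 0, 0], "fingers": 1}, {"slide": [0, 0.04, 0], "delta_rot": [0, 0, 0], "fingers": 1}, {"slide": [0, 0.04, 0], "delta_rot": [0, 0, 0], "fingers": 1}, {"slide": [0, 0.04, 0], "delta_rot": [0, 0, 0], "fingers": 1}, {"slide": [0, 0.04, -0.03], "delta_rot": [0, 0, 0], "fingers": 1}, {"slide": [0, 0.04, -0.06], "delta_rot": [0, 0, 0], "fingers": 1}, {"slide": [0, 0.04, -0.075], "delta_rot": [0, 0, 0], "fingers": 1}])

```text
time: 14.7
tool_pos: [0.57, 0.0085, 0.1372]
tool_rot: [-0.001, 0.771, 0.636, -0.002]
wrist_force: [0.0, -0.4, -0.5]
finger_gap: 0.006
finger_force: 0.0
```

Request:
carry_out(motion=[{"slide": [0, 0, -0.003], "delta_rot": [0, 0, 0], "fingers": 1}, {"slide": [0, 0, -0.006], "delta_rot": [0, 0, 0], "fingers": 1}, {"slide": [0, 0, -0.01], "delta_rot": [0, 0, 0], "fingers": 1}, {"slide": [0, 0, -0.014], "delta_rot": [0, 0, 0], "fingers": 1}, {"slide": [0, 0, -0.014], "delta_rot": [0, 0, 0], "fingers": 1}])

```text
time: 15.12
tool_pos: [0.5739, 0.0094, 0.1285]
tool_rot: [0.002, 0.771, 0.637, 0.002]
wrist_force: [0.5, -2.2, 5.0]
finger_gap: 0.002
finger_force: 2.4
```

Request:
carry_out(motion=[{"slide": [0, 0, -0.002], "delta_rot": [0, 0, 0], "fingers": 1}, {"slide": [0, 0, -0.003], "delta_rot": [0, 0, 0], "fingers": 1}, {"slide": [0, 0, -0.003], "delta_rot": [0, 0, 0], "fingers": 1}])

```text
time: 15.37
tool_pos: [0.5742, 0.0095, 0.1282]
tool_rot: [0.003, 0.771, 0.636, 0.001]
wrist_force: [-7.2, -4.1, 27.0]
finger_gap: 0.006
finger_force: 13.9
```

Request:
carry_out(motion=[{"slide": [0, 0, 0.01], "delta_rot": [0, 0, 0], "fingers": 1}, {"slide": [0, 0, 0.04], "delta_rot": [0, 0, 0], "fingers": 1}, {"slide": [0, 0, 0.075], "delta_rot": [0, 0, 0], "fingers": 1}, {"slide": [0, -0.03, 0.1], "delta_rot": [0, 0, 0], "fingers": 1}, {"slide": [0, -0.05, 0.1], "delta_rot": [0, 0, 0], "fingers": 1}, {"slide": [0, -0.05, 0.1], "delta_rot": [0, 0, 0], "fingers": 1}, {"slide": [0, -0.05, 0.1], "delta_rot": [0, 0, 0], "fingers": 1}])

```text
time: 15.95
tool_pos: [0.572, -0.0413, 0.2242]
tool_rot: [0.001, 0.772, 0.636, 0.0]
wrist_force: [-0.4, 0.3, 0.5]
finger_gap: 0.002
finger_force: 0.0
```

```bash
python3 - <<'E'
from h import *
c,im,d=snap("wrist","w11");t,ti,td=snap("top","t11")
P=pts(c,d); ok=(abs(P[...,0]-.572)<.04)&(abs(P[...,1]-.007)<.05)
for lo,hi in((.124,.136),(.091,.097),(.084,.0905)):
    q=P[ok&(P[...,2]>lo)&(P[...,2]<hi)]; print(len(q),np.median(q,0).round(4))
P=pts(c,np.where(d>0,d,9)); q=P[ok&(P[...,2]>.06)&(P[...,2]<.08)]
a=np.load("top0.npz")["im"].astype(int);df=(abs(a-ti).max(2)>60).astype(np.uint8)
n,_,st,ce=cv2.connectedComponentsWithStats(df)
print([(s[:5].tolist()) for s in st[1:] if s[4]>15])
E
```

```text
917 [0.5709 0.0076 0.1286]
187 [0.5806 0.0183 0.0939]
1897 [ 0.5713 -0.0118  0.0888]
[[373, 141, 184, 259, 19858], [371, 187, 8, 20, 42], [280, 190, 62, 19, 569], [365, 196, 19, 28, 154], [274, 199, 53, 75, 905], [349, 205, 6, 6, 31], [339, 389, 13, 11, 50]]
```

The pin is fully seated: the head top is 39.8 mm above the plate, where 40 is nominal. Only the arm, its shadow, the bar and the pin have changed.

```bash
python3 -c "
from bench import manip; print(manip.sign_off())"
```

```text
the job is handed in; nothing more can be done
None
```

The bar is closed and the steel pin is pushed through the fork and eye with its head seated; the other things look undisturbed, and the job was handed in at about 16 s (no verdict was returned).

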